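Wipe the bead board clean and pack the scraper under the cantilever tray

ROBOT

A 6-joint arm with a two-finger parallel gripper is mounted at the origin on the work surface. World frame = base frame: x ahead of the robot, y to its left, z up, the work surface at z = 0. Lengths are in m, angles in rad, forces in N, time in s.
With the tool pointing down it reaches from about 0.35 to 0.775 m from the base axis. Payload 5.5 kg.
Tool frame: the origin (TCP) lies midway between the tips of the shut fingers; the grasp point (between the pads) lies hold_point_z behind it (hold_point_z is the distance from the TCP to the grasp point, in m); z points along the fingers, y is the direction in which the jaws open and shut (so a half turn about z gives the same grasp; the last joint's range is limited). The gripper opens to 85 mm and grips with 20 to 120 N. Pads are 22 mm wide; open, the fingers measure 114 mm over their backs; the gripper's body (76 mm by 85 mm) begins 54 mm behind the grasp point. The pads swing forward as they close: fully open they stand 13 mm farther back than shut.
Start: joints at [-0.14, 0.313, 0.046, 1.304, 0, 1.431], TCP at [0.575, -0, 0.231] pointing down, gripper open.
Joint ranges: [-2.76, 2.76], [-0.86, 1.69], [-1.03, 1.26], [-2.2, 2.34], [-1.47, 1.5], [-3.14, 3.14]. Speed limits (rad/s): [2.57, 2.57, 3.14, 3.14, 3.14, 3.14].

INTERFACE

Orientations are given as a unit quaternion [w, x, y, z].
In Python, from workcell import * gives the robot as it stands. The module is installed in compiled form; this text tells all that it offers.
- The arm moves only by the tool jog_arm, never from a script. Its argument "plan" is a list of rows, each a list of 6 numbers: the shift along the world's x, y, z in m, then the turn, a rotation vector about the world's x, y, z in degrees. A call has exactly 10 rows; each row shifts and turns the commanded pose from where the row before left it; what a row does not reach is not made up. A row lasts 1/10 s, in which the tool goes at most 50 mm and 8.59 degrees, less where a joint would pass 70% of its speed; a pose out of reach is approached as far as the arm can. A call with a gripper value outside its range is refused whole. "hand" is the opening, from 0 (shut) to 1 (fully open), set as the call begins (left out, the last holds). The fingers move at their own pace and stop on an object; "force" is the grip in N (left out, the last holds). Time passes only in rows, so rows that do not move let the fingers close, or fill a call up. It gives the time, the measured TCP pose, the force and the opening at its end, in the units of the state.
- get_state(): the state, without advancing time (a new reading comes with each control period).
- read_camera(name): name is "scene" or "side" or "wrist"; returns the picture (480x640x3 uint8, red, green, blue); there is no depth.
- calibration(name): a dict with "K" (3x3 intrinsics, pixels), "D" ([k1, k2, p1, p2, k3] as OpenCV has them; the pictures are not rectified), "world_to_cam" (4x4, takes a point from world to camera coordinates). Camera axes: x right, y down, z forward; pixel columns grow to the right and rows downward; lengths in m; the calibration is good to about 2 mm. A picture is of the moment at which its call begins: read the wrist's pose just before it. calibration takes no time and is no camera call; for the wrist camera it gives the pose at the moment of the call.
- hand_in(): hands the job in, once; it reports no verdict.
The state is a dict: "clock": time; "joint_pos": joint angles; "qvel": joint speeds; "tau": joint torques, N m; "tcp_pos": TCP position; "orientation": TCP orientation; "wrist_force": force on the tool from outside, world axes, zero at the start; "ft_torque": the same for the moment, N m; "finger_gap": finger opening in m.
Only numpy, scipy, OpenCV 4.12 (cv2) and the standard library are available. Lean on these libraries where they do the work, as an engineer would, in place of code of your own. Each camera call takes 0.05 s, during which the arm holds its last target.

TASK

Hold the wooden scraper block and wipe all the loose wood chips off the steel board into the catch bin at its end, without touching the chips with the robot itself. After that, stand the block on its foot in the compartment under the repair box's cantilever tray, which has to be swung up and over to reach it (before or after the wiping), and finish with the tray swung back fully down; leave the other things on the table where they are.

Things in the scene. Friction and masses are not known exactly. Their poses are not given: they have to be found in the camera images.
- board: Fixed wiping board, 220 (x) x 190 (y) mm wooden block with a bare steel top 60 mm above the table. Origin at table height under its centre, z up. A catch bin is joined to its +x end. Rails 14 mm high, 13 mm wide stand along both sides (164 mm between them, centred); the ends have none. No chip starts within 45 mm of the -x end. Board and repair box may change sides.
- catch_bin (a point): Centre of the catch bin's inner floor: open grey bin joined to the board, from 112 to 237 mm along the board's x from the board's origin, 190 mm wide in y, walls 4 mm, rim 45 mm and inner floor 4 mm above the table.
- scraper: Loose wooden scraper block, about 250 g, standing on its foot on the table between board and box. Foot 40 (x) x 140 (y) x 26 mm high; on it, centred, an upright handle 22 (x) x 95 (y) mm from 26 to 72 mm above the underside. Origin at the centre of its underside, y along its length, z up. Best held across the 22 mm, about 52 mm above the underside.
- chip1: Loose flat chip of split pale wood lying on the board, 60 x 24 mm, 8 mm thick (11 mm at a raised splinter on its back). Origin at the centre of its underside, x along its length; any yaw. 20 g.
- chip2: Loose flat chip of split pale wood lying on the board, 64 x 22 mm, 8 mm thick (11 mm at a raised splinter on its back). Origin at the centre of its underside, x along its length; any yaw. 20 g.
- chip3: Loose flat chip of split pale wood lying on the board, 62 x 22 mm, 8 mm thick (11 mm at a raised splinter on its back). Origin at the centre of its underside, x along its length; any yaw. 20 g.
- chip4: Loose flat chip of split pale wood lying on the board, 60 x 26 mm, 8 mm thick (11 mm at a raised splinter on its back). Origin at the centre of its underside, x along its length; any yaw. 20 g.
- box: Fixed dark steel repair box, 120 (x) x 180 (y) mm, 86 mm high, walls and floor 5 mm; its one compartment, 110 x 170 mm, is covered by the top tray. The tray's links stand 9 mm proud of both y ends. Origin at table height under its centre; z up.
- tray_arm (a joint): Swing q of the box's cantilever tray: 0 = fully down, 1.571 rad = fully raised at its stop. The tray stays level; each point moves on a quarter circle of radius 100 mm, shifted along the box's x by dx = 100*(cos 25deg - cos(25deg+q)) mm and z by dz = 100*(sin(25deg+q) - sin 25deg) mm (raised: +133, +48). Its weight keeps it raised past q = 1.2 and shuts it below q = 1.1.
- tray_handle (a point): Middle of the tray's handle: round steel bar 14 mm thick, 104 mm long along the box's y, a post at each end. Tray down: 146 mm above the table over the box's centre. The tray is dark steel, 120 (x) x 180 (y) mm, about 300 g, with a few beads fixed in it; its rim is 32 mm and its inner floor 56 mm below the bar's middle.
- bowl: Bystander: orange ceramic bowl, 90 mm wide, 42 mm high, nearest the robot. Leave alone. Origin at its underside.
- finial: Bystander: dark horn finial cap, 68 mm wide, 84 mm high, standing beyond the scraper. Leave alone. Origin at its underside.
- tweezers: Bystander: chrome tweezers with broad tips, 170 mm long, flat on the table at the left side. Leave alone. Origin at its underside.
- jar: Bystander: small jar, 60 mm wide, 75 mm high, at the right side. Leave alone. Origin at its underside.
- spool: Bystander: wooden thread spool without thread, 52 mm wide, 60 mm high, at the left side. Leave alone. Origin at its underside.
- brush: Bystander: hand brush lying at the right side. Leave alone. Origin at its underside.
There are look-alikes about, which are no part of the job. Leave any black or turquoise look-alike of the chip4 alone.

How it is judged:
By the outcome, as a careful person would: the job done as asked, in the order asked, and still so for the second after the job is handed in, with the robot touching nothing.
It also fails if it takes over 72 s, if anything falls off the work surface, if the arm or the gripper's body presses on something with over 40 N, if the wrist force passes 120 N, or if a joint passes its speed limit or range.

## Working session

There is one attempt and no reset: what is moved stays moved. The work goes in short steps, Python scripts to look and compute and a tool call to move; the robot and the scene stay as the last step left them, time stands still between calls to the robot, and variables do not carry over. Pictures are saved under pics/ and viewed, and the job is handed in when it is done.

Besides the shell and the picture viewer there is one more tool, called after ">>>" by a JSON object that holds its "fn" and its "kwargs", one argument or row to a line. jog_arm: Moves the arm, as the interface text tells. Its arguments: {"type":"object","properties":{"plan":{"type":"array","items":{"type":"array","items":{"type":"number"}}},"hand":{"type":"number"},"force":{"type":"number"}},"required":["plan"]}

```bash
mkdir -p pics; cat > h.py <<'E'
from workcell import *
import numpy as np, cv2
def snap(n,f):
    c=calibration(n); im=read_camera(n); cv2.imwrite('pics/'+f+'.png',cv2.cvtColor(im,cv2.COLOR_RGB2BGR)); return im,c
E
python3 - <<'E'
from h import *
import pickle
d={}
print(get_state())
for n in ("scene","side","wrist"):
    im,c=snap(n,n+'0'); d[n]=c
    M=c['world_to_cam']; print(n,c['K'].tolist() if hasattr(c['K'],'tolist') else c['K'],c['D'],np.round(np.linalg.inv(np.array(M)),3).tolist())
pickle.dump(d,open('cal0.pkl','wb'))
E
```

```text
{'clock': 0.0, 'joint_pos': array([-1.39612327e-01,  3.14004623e-01,  4.49934716e-02,  1.30364415e+00,
        2.72653076e-06,  1.43119324e+00]), 'qvel': array([ 1.74331494e-05,  1.74513767e-03,  1.80089727e-03,  1.06127071e-03,
       -1.45112582e-04, -5.00870626e-05]), 'tau': array([-2.90074182e-03, -4.80629075e+01,  2.98531097e+01,  1.95313990e-02,
       -3.83516899e-04, -4.27451073e-05]), 'tcp_pos': array([5.74476925e-01, 5.76156418e-05, 2.30412430e-01]), 'orientation': array([-7.43132149e-04,  7.07109743e-01,  7.07103208e-01, -5.58304933e-04]), 'wrist_force': array([ 0.23289595, -0.17903364, -0.02682081]), 'ft_torque': array([ 0.0001311 ,  0.00736298, -0.02437773]), 'finger_gap': 0.0855857881336866}
scene [[459.31806968299594, 0.0, 319.9189671385714], [0.0, 459.31806968299594, 235.7263196238166], [0.0, 0.0, 1.0]] [-0.11585749  0.          0.          0.          0.        ] [[0.471, 0.674, -0.569, 1.356], [0.882, -0.347, 0.319, -0.449], [0.017, -0.652, -0.758, 1.158], [0.0, 0.0, 0.0, 1.0]]
side [[618.3606451217429, 0.0, 317.60605097785304], [0.0, 618.3606451217429, 236.02838994164463], [0.0, 0.0, 1.0]] [-0.19982009  0.          0.          0.          0.        ] [[-0.928, -0.248, 0.279, 0.133], [-0.374, 0.639, -0.673, 1.078], [-0.011, -0.728, -0.685, 1.206], [0.0, 0.0, 0.0, 1.0]]
wrist [[344.7582504376178, 0.0, 316.2080948911868], [0.0, 344.7582504376178, 241.4815592476033], [0.0, 0.0, 1.0]] [-0.06490184  0.          0.          0.          0.        ] [[1.0, 0.001, -0.002, 0.575], [0.0, -0.956, -0.294, 0.076], [-0.002, 0.294, -0.956, 0.374], [0.0, 0.0, 0.0, 1.0]]
```

View pics/scene0.png

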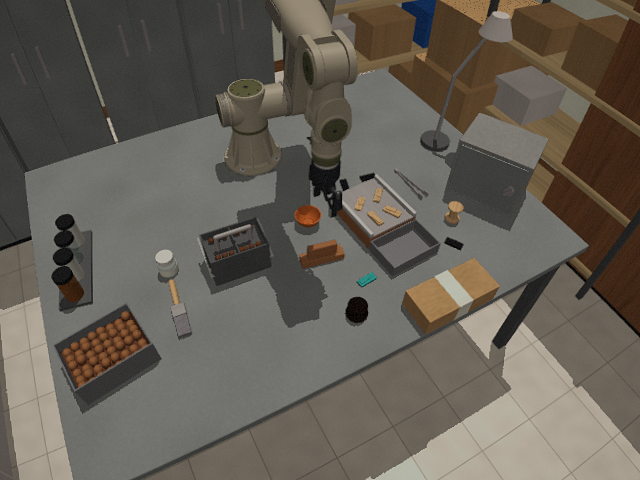

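View pics/side0.png

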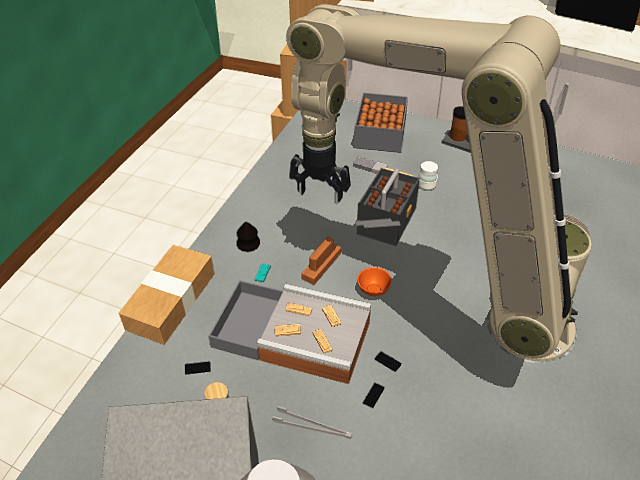

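View pics/wrist0.png

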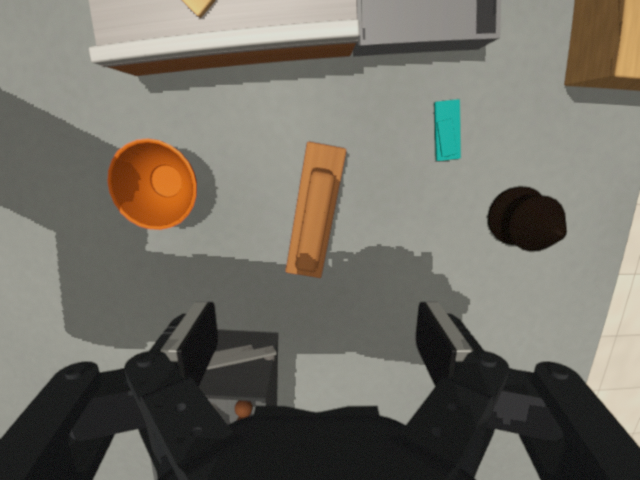

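The views agree: the board with four pale chips is on the robot's left (+y), with its bin towards +x. The box is on the right, and the scraper stands between them (wrist px ~(317,210)). The black and turquoise chips are off the board. Next I'm enlarging crops to measure.

```bash
python3 - <<'E'
import cv2
s=cv2.imread('pics/side0.png'); c=cv2.imread('pics/scene0.png'); w=cv2.imread('pics/wrist0.png')
cv2.imwrite('pics/s_board.png',cv2.resize(s[270:390,200:380],None,fx=4.4,fy=4.4,interpolation=2))
cv2.imwrite('pics/s_box.png',cv2.resize(s[160:250,345:455],None,fx=6,fy=6,interpolation=2))
cv2.imwrite('pics/c_board.png',cv2.resize(c[165:285,325:450],None,fx=5,fy=5,interpolation=2))
cv2.imwrite('pics/c_box.png',cv2.resize(c[205:290,190:350],None,fx=5,fy=5,interpolation=2))
cv2.imwrite('pics/w_scr.png',cv2.resize(w[130:290,270:370],None,fx=3.7,fy=3.7,interpolation=2))
E
```

```text
(no output)
```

View pics/s_board.png

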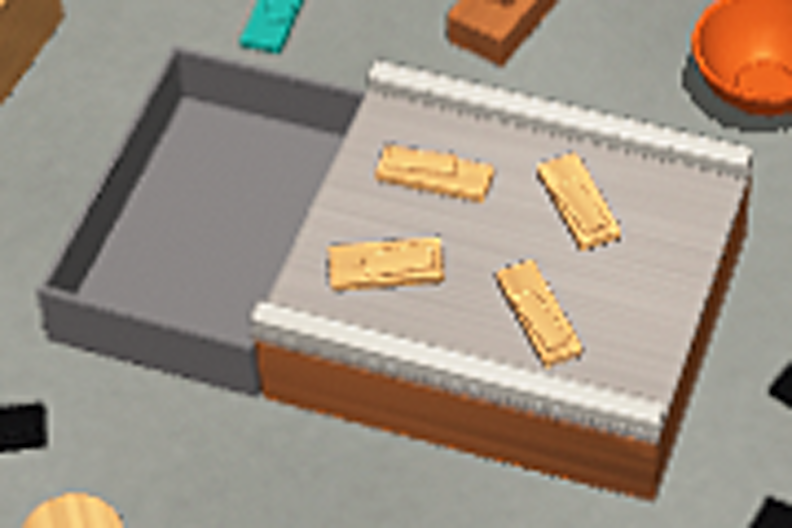

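View pics/s_box.png

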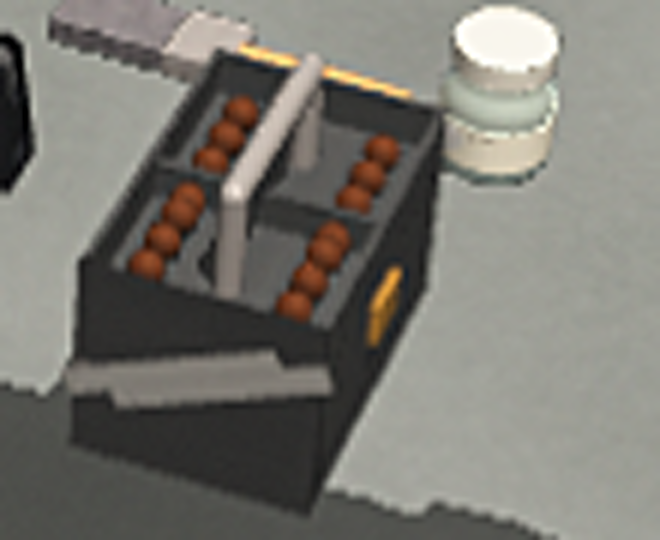

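View pics/c_board.png

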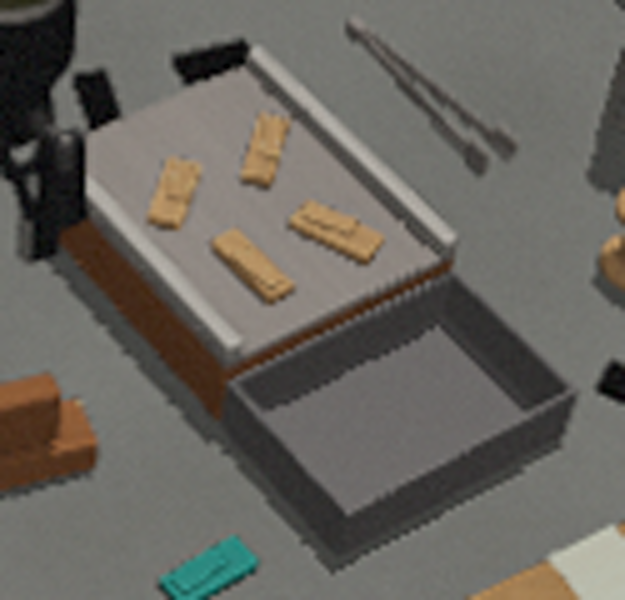

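View pics/c_box.png

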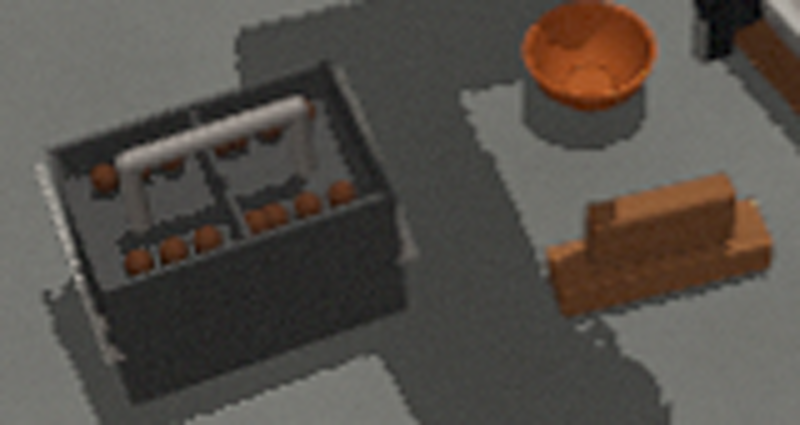

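View pics/w_scr.png

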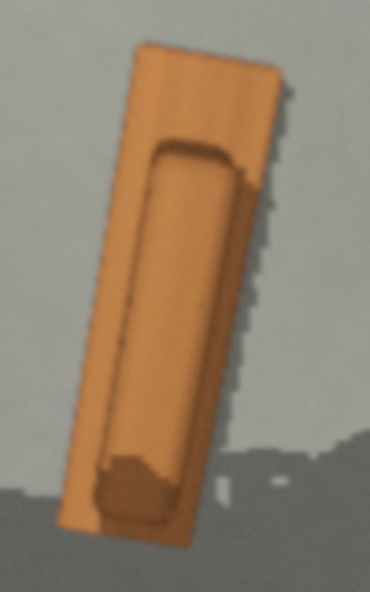

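```bash
cat > fit.py <<'E'
from h import *
from scipy.optimize import least_squares
import pickle
cal=pickle.load(open('cal0.pkl','rb'))
def proj(c,P):
    M=np.array(c['world_to_cam']); r=cv2.Rodrigues(M[:3,:3])[0]
    return cv2.projectPoints(np.asarray(P,float).reshape(-1,1,3),r,M[:3,3],np.array(c['K']),np.array(c['D']))[0].reshape(-1,2)
def fit(name,obs,g,cal=cal):
    cams={}
    for cam,(sc,ox,oy),l in obs:
        for (u,v),p in l: cams.setdefault(cam,[]).append((((u+.5)/sc-.5+ox,(v+.5)/sc-.5+oy),p))
    def res(q):
        o=[]
        for cam,l in cams.items():
            P=np.array([p for _,p in l],float)/1000; c,s=np.cos(q[2]),np.sin(q[2])
            W=np.c_[q[0]+c*P[:,0]-s*P[:,1],q[1]+s*P[:,0]+c*P[:,1],P[:,2]]
            o.append((proj(cal[cam],W)-np.array([x for x,_ in l])).ravel())
        return np.concatenate(o)
    r=least_squares(res,g,loss='soft_l1')
    print(name,np.round(r.x[:2],4),'yaw',np.round(np.degrees(r.x[2]),2)); print(np.round(res(r.x).reshape(-1,2),1).tolist())
    return r.x
E
cat > f1.py <<'E'
from fit import *
B=fit('board',[('side',(4.4,200,270),[((752,150),(-110,-95,74)),((373,62),(110,-95,74)),((258,305),(110,82,74)),((665,408),(-110,82,74)),((657,497),(-110,95,0)),((178,50),(237,-95,45)),((42,292),(237,95,45))]),
('scene',(5,325,165),[((255,47),(-110,95,74)),((457,240),(110,95,74)),((240,348),(110,-82,74)),((575,390),(237,95,45)),((335,570),(237,-95,0))])],[.55,.25,0])
X=fit('box',[('side',(6,345,160),[((80,262),(60,90,114)),((330,328),(-60,90,114)),((440,105),(-60,-90,114)),((225,50),(60,-90,114))]),
('scene',(5,190,205),[((50,150),(-60,-90,114)),((330,65),(-60,90,114)),((395,195),(60,90,114)),((105,288),(60,-90,114))])],[.55,-.25,0])
X2=fit('handle',[('side',(6,345,160),[((233,190),(0,50,146)),((312,62),(0,-50,146))]),('scene',(5,190,205),[((125,162),(0,-50,146)),((300,105),(0,50,146))])],[.55,-.25,0])
S=fit('scr',[('wrist',(3.7,270,130),[((138,43),(-20,70,26)),((282,72),(20,70,26)),((60,525),(-20,-70,26)),((188,548),(20,-70,26))])],[.55,0,0])
E
python3 f1.py
```

```text
board [0.4904 0.2394] yaw 4.01
[[0.7, -1.0], [0.7, -1.1], [0.5, -2.0], [0.4, -1.7], [-0.3, 1.2], [-0.8, -1.7], [-1.1, -0.7], [1.1, -1.1], [0.6, -1.5], [1.0, -2.1], [0.8, -0.6], [0.3, -3.1]]
box [ 0.4623 -0.2428] yaw -2.75
[[-0.7, -0.3], [-0.8, 0.5], [1.2, 0.1], [-1.9, -1.1], [-0.6, -0.8], [-0.6, -1.9], [0.4, -1.0], [-0.3, 0.4]]
handle [ 0.4621 -0.244 ] yaw -3.62
[[0.1, -0.4], [-0.4, 0.7], [0.8, -0.6], [-1.6, 0.5]]
scr [ 5.717e-01 -4.000e-04] yaw -10.19
[[-0.4, -0.5], [0.9, -0.8], [-1.1, 1.0], [0.5, 0.8]]
```

```bash
python3 -c "
import workcell; print([n for n in dir(workcell) if n[0]!='_']); print(workcell.hold_point_z)"
```

```text
['MotionError', 'calibration', 'get_state', 'hand_in', 'hold_point_z', 'read_camera']
0.0187
```

>>> {"fn": "jog_arm", "kwargs": {
  "plan": [
    [-0.011,-0.02,0.0,0,0,-0.3],
    [-0.011,-0.022,0.0,0,0,-0.3],
    [-0.011,-0.022,0.0,0,0,-0.3],
    [-0.011,-0.022,0.0,0,0,-0.3],
    [-0.011,-0.022,0.0,0,0,-0.3],
    [-0.011,-0.022,0.0,0,0,-0.3],
    [-0.011,-0.022,0.0,0,0,-0.3],
    [-0.011,-0.022,0.0,0,0,-0.3],
    [-0.011,-0.022,0.0,0,0,-0.3],
    [-0.0135,-0.022,0.0,0,0,-0.3]
  ],
  "hand": 0.5
}}

```text
clock: 1.15
tcp_pos: [0.462, -0.2188, 0.2311]
orientation: [-0.0, 0.725, 0.688, 0.0]
wrist_force: [-0.7, -0.1, 0.7]
finger_gap: 0.0425
```

```bash
python3 - <<'E'
from h import *
import pickle
im,c=snap('wrist','wrist1'); pickle.dump(c,open('calw1.pkl','wb'))
E
```

```text
(no output)
```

View pics/wrist1.png

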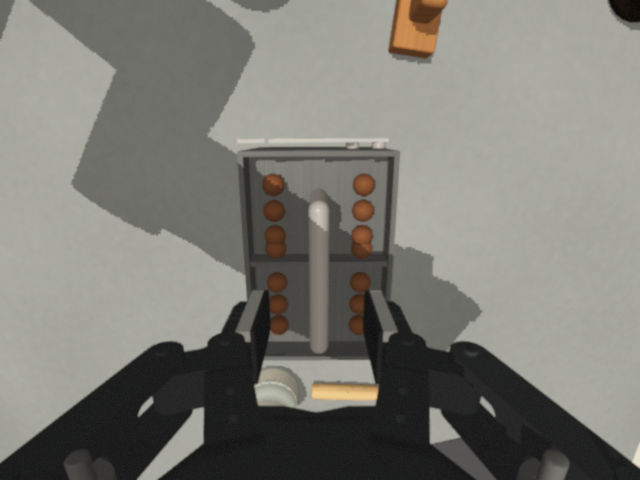

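```bash
python3 - <<'E'
from fit import *
c={'wrist':pickle.load(open('calw1.pkl','rb'))}
print(np.round(np.linalg.inv(c['wrist']['world_to_cam']),3))
fit('rim',[('wrist',(1,0,0),[((238,152),(-60,90,114)),((399,151),(60,90,114)),((246,357),(-60,-90,114)),((394,356),(60,-90,114))])],[.46,-.24,0],c)
fit('bar',[('wrist',(1,0,0),[((318,201),(0,52,148)),((319,353),(0,-52,148))])],[.46,-.24,0],c)
E
```

```text
[[ 0.999 -0.05  -0.016  0.466]
 [-0.052 -0.955 -0.293 -0.143]
 [-0.     0.294 -0.956  0.374]
 [ 0.     0.     0.     1.   ]]
rim [ 0.4626 -0.2425] yaw -2.6
[[-1.0, -0.8], [1.0, -0.9], [6.3, 2.7], [-7.3, 2.9]]
bar [ 0.4623 -0.2367] yaw -2.49
[[0.0, 1.2], [-0.0, -14.5]]
```

>>> {"fn": "jog_arm", "kwargs": {
  "plan": [
    [0.0005,-0.005,-0.008,0,0,0],
    [0,-0.005,-0.012,0,0,0],
    [0,-0.005,-0.012,0,0,0],
    [0,-0.005,-0.012,0,0,0],
    [0,-0.004,-0.012,0,0,0],
    [0,0,-0.012,0,0,0],
    [0,0,-0.012,0,0,0],
    [0,0,-0.012,0,0,0],
    [0,0,-0.012,0,0,0],
    [0,0,0,0,0,0]
  ]
}}

```text
clock: 2.2
tcp_pos: [0.462, -0.2411, 0.1253]
orientation: [-0.002, 0.725, 0.688, -0.0]
wrist_force: [-0.3, 0.1, 0.1]
finger_gap: 0.0427
```

>>> {"fn": "jog_arm", "kwargs": {
  "plan": [
    [0,0,0,0,0,0],
    [0,0,0,0,0,0],
    [0,0,0,0,0,0],
    [0,0,0,0,0,0],
    [0,0,0,0,0,0],
    [0,0,0,0,0,0],
    [0,0,0,0,0,0],
    [0,0,0,0,0,0],
    [0,0,0,0,0,0],
    [0,0,0,0,0,0]
  ],
  "hand": 0.0,
  "force": 50
}}

```text
clock: 3.2
tcp_pos: [0.4625, -0.2422, 0.1279]
orientation: [0.0, 0.725, 0.688, -0.0]
wrist_force: [-6.4, 0.0, 4.9]
finger_gap: 0.0126
```

```bash
python3 - <<'E'
import numpy as np
a=np.radians(25); yaw=np.radians(-2.7)
N=30
q=np.linspace(0,np.pi/2,N+1)
dx=.1*(np.cos(a)-np.cos(a+q)); dz=.1*(np.sin(a+q)-np.sin(a))
D=np.round(np.c_[dx*np.cos(yaw),dx*np.sin(yaw),dz],4)
for r in np.diff(D,axis=0): print(np.round(r,4).tolist(),end=' ')
E
```

```text
[0.0023, -0.0001, 0.0047] [0.0026, -0.0001, 0.0045] [0.0028, -0.0002, 0.0045] [0.0031, -0.0001, 0.0042] [0.0032, -0.0002, 0.0041] [0.0035, -0.0001, 0.0039] [0.0036, -0.0002, 0.0038] [0.0039, -0.0002, 0.0035] [0.004, -0.0002, 0.0033] [0.0042, -0.0002, 0.0032] [0.0044, -0.0002, 0.0028] [0.0045, -0.0002, 0.0027] [0.0046, -0.0002, 0.0024] [0.0048, -0.0002, 0.0022] [0.0049, -0.0003, 0.0019] [0.0049, -0.0002, 0.0017] [0.0051, -0.0002, 0.0014] [0.0051, -0.0003, 0.0011] [0.0051, -0.0002, 0.0009] [0.0052, -0.0003, 0.0006] [0.0052, -0.0002, 0.0003] [0.0053, -0.0003, 0.0] [0.0052, -0.0002, -0.0002] [0.0052, -0.0002, -0.0005] [0.0052, -0.0003, -0.0008] [0.0051, -0.0002, -0.001] [0.0051, -0.0003, -0.0013] [0.005, -0.0002, -0.0016] [0.0048, -0.0002, -0.0018] [0.0048, -0.0003, -0.0021]
```

>>> {"fn": "jog_arm", "kwargs": {
  "plan": [
    [0.0023,-0.0001,0.0047,0,0,0],
    [0.0026,-0.0001,0.0045,0,0,0],
    [0.0028,-0.0002,0.0045,0,0,0],
    [0.0031,-0.0001,0.0042,0,0,0],
    [0.0032,-0.0002,0.0041,0,0,0],
    [0.0035,-0.0001,0.0039,0,0,0],
    [0.0036,-0.0002,0.0038,0,0,0],
    [0.0039,-0.0002,0.0035,0,0,0],
    [0.004,-0.0002,0.0033,0,0,0],
    [0.0042,-0.0002,0.0032,0,0,0]
  ]
}}

```text
clock: 4.2
tcp_pos: [0.4953, -0.2438, 0.1673]
orientation: [-0.0, 0.726, 0.688, -0.001]
wrist_force: [-5.9, -1.0, 3.0]
finger_gap: 0.0122
```

>>> {"fn": "jog_arm", "kwargs": {
  "plan": [
    [0.0044,-0.0002,0.0028,0,0,0],
    [0.0045,-0.0002,0.0027,0,0,0],
    [0.0046,-0.0002,0.0024,0,0,0],
    [0.0048,-0.0002,0.0022,0,0,0],
    [0.0049,-0.0003,0.0019,0,0,0],
    [0.0049,-0.0002,0.0017,0,0,0],
    [0.0051,-0.0002,0.0014,0,0,0],
    [0.0051,-0.0003,0.0011,0,0,0],
    [0.0051,-0.0002,0.0009,0,0,0],
    [0.0052,-0.0003,0.0006,0,0,0]
  ]
}}

```text
clock: 5.2
tcp_pos: [0.546, -0.2463, 0.1855]
orientation: [0.001, 0.725, 0.688, 0.0]
wrist_force: [0.1, -0.2, 3.5]
finger_gap: 0.0121
```

>>> {"fn": "jog_arm", "kwargs": {
  "plan": [
    [0.0052,-0.0002,0.0003,0,0,0],
    [0.0053,-0.0003,0,0,0,0],
    [0.0052,-0.0002,-0.0002,0,0,0],
    [0.0052,-0.0002,-0.0005,0,0,0],
    [0.0052,-0.0003,-0.0008,0,0,0],
    [0.0051,-0.0002,-0.001,0,0,0],
    [0.0051,-0.0003,-0.0013,0,0,0],
    [0.005,-0.0002,-0.0016,0,0,0],
    [0.0048,-0.0002,-0.0018,0,0,0],
    [0.0048,-0.0003,-0.0021,0,0,0]
  ]
}}

```text
clock: 6.2
tcp_pos: [0.5957, -0.2487, 0.1759]
orientation: [0.0, 0.725, 0.688, -0.001]
wrist_force: [-13.4, -2.3, 24.0]
finger_gap: 0.0121
```

>>> {"fn": "jog_arm", "kwargs": {
  "plan": [
    [0,0,0,0,0,0],
    [0,0,0,0,0,0],
    [0,0,0,0,0,0],
    [0,0,0.01,0,0,0],
    [0,0,0.015,0,0,0],
    [0,0,0.02,0,0,0],
    [0,0,0.02,0,0,0],
    [0,0.0,0.02,0,0,0],
    [0,0,0.015,0,0,0],
    [0,0,0.0,0,0,0]
  ],
  "hand": 0.5
}}

```text
clock: 7.2
tcp_pos: [0.5966, -0.2487, 0.2789]
orientation: [0.002, 0.725, 0.688, 0.001]
wrist_force: [0.0, -0.4, 0.0]
finger_gap: 0.0427
```

```bash
python3 - <<'E'
from h import *
im,c=snap('side','side1')
E
```

```text
(no output)
```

View pics/side1.png

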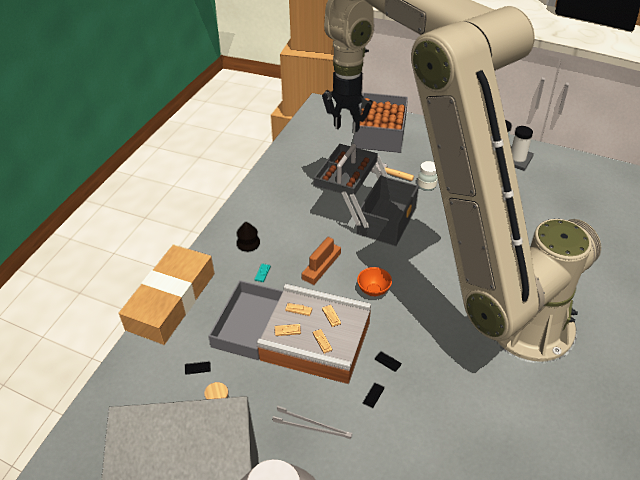

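The tray stays raised (side view, ~(345,170)) and the compartment is open. Next is the scraper.

>>> {"fn": "jog_arm", "kwargs": {
  "plan": [
    [-0.0025,0.022,0,0,0,-0.7],
    [-0.0025,0.026,0,0,0,-0.7],
    [-0.0025,0.026,0,0,0,-0.7],
    [-0.0025,0.026,0,0,0,-0.7],
    [-0.0025,0.026,0,0,0,-0.7],
    [-0.0025,0.026,0,0,0,-0.7],
    [-0.0025,0.026,-0.02,0,0,-0.7],
    [-0.0025,0.026,-0.03,0,0,-0.7],
    [-0.0025,0.026,-0.03,0,0,-0.7],
    [-0.0025,0.018,-0.02,0,0,-0.9]
  ]
}}

```text
clock: 8.25
tcp_pos: [0.5685, 0.0016, 0.1724]
orientation: [-0.002, 0.767, 0.642, -0.001]
wrist_force: [0.9, -0.5, -0.4]
finger_gap: 0.043
```

```bash
python3 - <<'E'
from h import *
import pickle
print(get_state()['tcp_pos'])
im,c=snap('wrist','wrist2'); pickle.dump(c,open('calw2.pkl','wb'))
E
```

```text
[0.56849189 0.00162031 0.17244474]
```

View pics/wrist2.png

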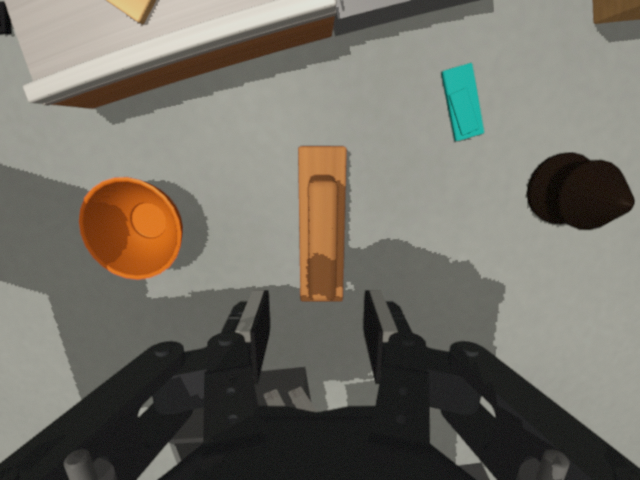

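```bash
python3 - <<'E'
from fit import *
c={'wrist':pickle.load(open('calw2.pkl','rb'))}
fit('scr',[('wrist',(1,0,0),[((300,147),(-20,70,26)),((348,147),(20,70,26)),((302,300),(-20,-70,26)),((345,300),(20,-70,26))])],[.57,0,-.17],c)
im=cv2.imread('pics/wrist2.png'); cv2.imwrite('pics/w2b.png',cv2.resize(im[0:120,0:360],None,fx=2.2,fy=2.2,interpolation=2))
E
```

```text
scr [ 0.5735 -0.0008] yaw -9.98
[[-0.6, -0.8], [0.6, -0.9], [0.0, 1.8], [-0.0, 1.8]]
```

View pics/w2b.png

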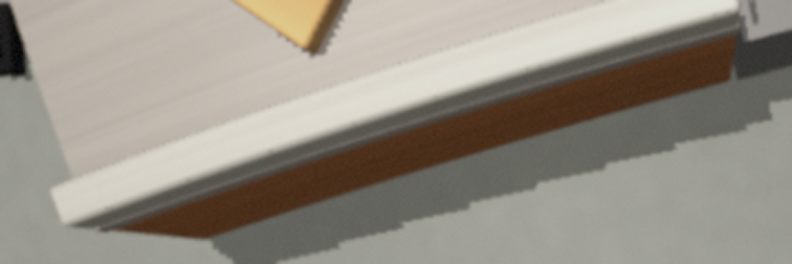

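```bash
python3 - <<'E'
from fit import *
c={'wrist':pickle.load(open('calw2.pkl','rb'))}
fit('board',[('wrist',(2.2,0,0),[((52,190),(-110,-82,74)),((65,224),(-110,-95,74)),((738,10),(110,-95,74)),((211,238),(-110,-95,0)),((730,80),(110,-95,0))])],[.49,.24,.07],c)
print(get_state()['tcp_pos'])
E
```

```text
board [0.4919 0.2403] yaw 4.22
[[-1.7, -1.4], [-0.3, 1.8], [2.9, -0.5], [-2.9, 1.6], [1.5, 0.2]]
[0.56632916 0.00393279 0.16950163]
```

>>> {"fn": "jog_arm", "kwargs": {
  "plan": [
    [0.001,0,-0.01,0,0,0],
    [0,0,-0.015,0,0,0],
    [0,0,-0.015,0,0,0],
    [0,0,-0.015,0,0,0],
    [0,0,-0.015,0,0,0],
    [0,0,-0.015,0,0,0],
    [0,0,-0.015,0,0,0],
    [0,0,-0.01,0,0,0],
    [0,0,0,0,0,0],
    [0,0,0,0,0,0]
  ]
}}

```text
clock: 9.3
tcp_pos: [0.5721, -0.0008, 0.066]
orientation: [0.0, 0.767, 0.641, 0.0]
wrist_force: [0.7, 0.0, -0.0]
finger_gap: 0.0421
```

>>> {"fn": "jog_arm", "kwargs": {
  "plan": [
    [0.001,0,-0.008,0,0,0],
    [0,0,-0.008,0,0,0],
    [0,0,-0.008,0,0,0],
    [0,0,-0.008,0,0,0],
    [0,0,0,0,0,0],
    [0,0,0,0,0,0],
    [0,0,0,0,0,0],
    [0,0,0,0,0,0],
    [0,0,0,0,0,0],
    [0,0,0,0,0,0]
  ]
}}

```text
clock: 10.3
tcp_pos: [0.5729, -0.0003, 0.034]
orientation: [0.0, 0.767, 0.641, 0.0]
wrist_force: [-0.1, -0.4, -0.4]
finger_gap: 0.0425
```

>>> {"fn": "jog_arm", "kwargs": {
  "plan": [
    [0,0,0,0,0,0],
    [0,0,0,0,0,0],
    [0,0,0,0,0,0],
    [0,0,0,0,0,0],
    [0,0,0,0,0,0],
    [0,0,0,0,0,0],
    [0,0,0,0,0,0],
    [0,0,0,0,0,0],
    [0,0,0,0,0,0],
    [0,0,0,0,0,0]
  ],
  "hand": 0,
  "force": 70
}}

```text
clock: 11.3
tcp_pos: [0.5728, -0.0003, 0.0339]
orientation: [0.0, 0.767, 0.641, 0.0]
wrist_force: [-2.1, -0.5, 3.7]
finger_gap: 0.021
```

>>> {"fn": "jog_arm", "kwargs": {
  "plan": [
    [0,0,0.012,0,0,0],
    [0,0,0.024,0,0,0],
    [0,0,0.024,0,0,0],
    [0,0,0.024,0,0,0],
    [0,0,0.024,0,0,1.3],
    [-0.01,0.014,0.012,0,0,2],
    [-0.018,0.024,0,0,0,2],
    [-0.018,0.024,0,0,0,2],
    [-0.018,0.024,0,0,0,2],
    [-0.018,0.024,0,0,0,2]
  ]
}}

```text
clock: 12.3
tcp_pos: [0.4886, 0.1111, 0.1533]
orientation: [-0.001, 0.699, 0.715, -0.0]
wrist_force: [-0.3, 0.5, -1.0]
finger_gap: 0.0211
```

>>> {"fn": "jog_arm", "kwargs": {
  "plan": [
    [-0.018,0.024,0,0,0,2],
    [-0.018,0.024,0,0,0,1],
    [-0.018,0.024,0,0,0,0],
    [-0.018,0.024,0,0,0,0],
    [-0.014,0.017,0,0,0,0],
    [-0.01,0.01,0,0,0,0],
    [0,0,0,0,0,0],
    [0,0,0,0,0,0],
    [0,0,0,0,0,0],
    [0,0,0,0,0,0]
  ]
}}

```text
clock: 13.3
tcp_pos: [0.3953, 0.2321, 0.1537]
orientation: [0.0, 0.682, 0.732, 0.0]
wrist_force: [0.7, -0.1, -2.0]
finger_gap: 0.0212
```

```bash
python3 - <<'E'
from h import *
import pickle
print(get_state()['tcp_pos'])
im,c=snap('wrist','wrist3'); pickle.dump(c,open('calw3.pkl','wb'))
im,c=snap('side','side3')
E
```

```text
[0.39532993 0.2321202  0.15368222]
```

View pics/wrist3.png

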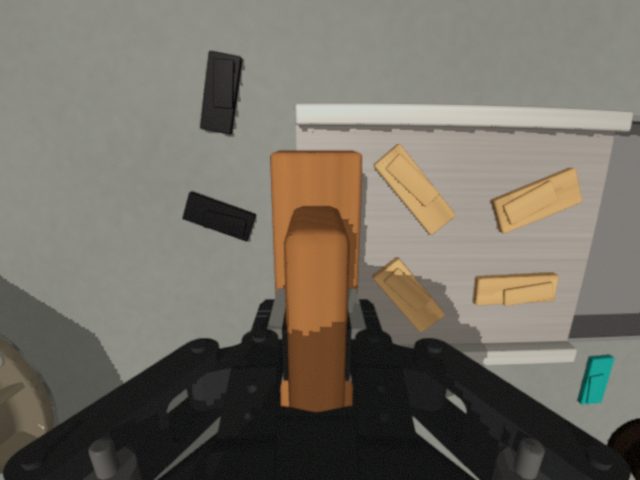

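View pics/side3.png

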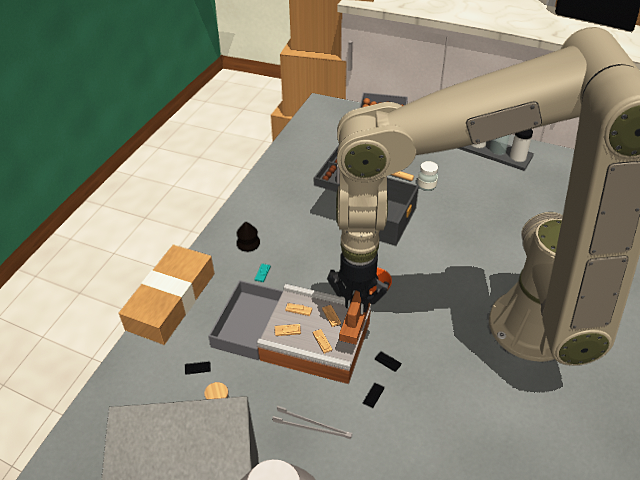

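```bash
python3 - <<'E'
from fit import *
c={'wrist':pickle.load(open('calw3.pkl','rb'))}
fit('board',[('wrist',(1,0,0),[((296,104),(-110,95,74)),((297,124),(-110,82,74)),((632,113),(110,95,74)),((631,131),(110,82,74)),((575,348),(110,-82,74)),((575,361),(110,-95,74))])],[.49,.24,.07],c)
fit('scr@z=.12+26',[('wrist',(1,0,0),[((272,153),(-20,70,146)),((361,153),(20,70,146))])],[.39,.24,.07],c)
E
```

```text
board [0.4921 0.2402] yaw 4.07
[[-0.7, -1.5], [-1.3, 0.7], [3.1, -1.6], [0.2, 0.9], [3.7, 0.5], [-0.3, 1.4]]
scr@z=.12+26 [0.3953 0.2316] yaw 4.04
[[-2.4, 0.0], [2.4, 0.0]]
```

>>> {"fn": "jog_arm", "kwargs": {
  "plan": [
    [0,0.001,-0.01,0,0,0],
    [0,0,-0.015,0,0,0],
    [0,0,-0.015,0,0,0],
    [0,0,-0.01,0,0,0],
    [0,0,-0.006,0,0,0],
    [0,0,-0.002,0,0,0],
    [0,0,0,0,0,0],
    [0,0,0,0,0,0],
    [0,0,0,0,0,0],
    [0,0,0,0,0,0]
  ]
}}

```text
clock: 14.4
tcp_pos: [0.3951, 0.2338, 0.0962]
orientation: [0.0, 0.681, 0.732, 0.0]
wrist_force: [-0.4, 0.4, -1.6]
finger_gap: 0.0213
```

>>> {"fn": "jog_arm", "kwargs": {
  "plan": [
    [0.004,0.0003,-0.001,0,0,0],
    [0.008,0.0006,0,0,0,0],
    [0.008,0.0006,0,0,0,0],
    [0.008,0.0006,0,0,0,0],
    [0.008,0.0005,0,0,0,0],
    [0.008,0.0006,0,0,0,0],
    [0.008,0.0006,0,0,0,0],
    [0.008,0.0005,0,0,0,0],
    [0.008,0.0006,0,0,0,0],
    [0.008,0.0006,0,0,0,0]
  ]
}}

```text
clock: 15.4
tcp_pos: [0.4713, 0.2392, 0.0947]
orientation: [-0.0, 0.681, 0.732, -0.0]
wrist_force: [0.2, 0.2, -1.1]
finger_gap: 0.021
```

```bash
python3 - <<'E'
from h import *
print(get_state()['tcp_pos'])
im,c=snap('side','side4')
cv2.imwrite('pics/side4c.png',cv2.resize(cv2.cvtColor(im,4)[230:400,190:400],None,fx=3.5,fy=3.5))
E
```

```text
[0.47133091 0.23919619 0.09467994]
```

View pics/side4c.png

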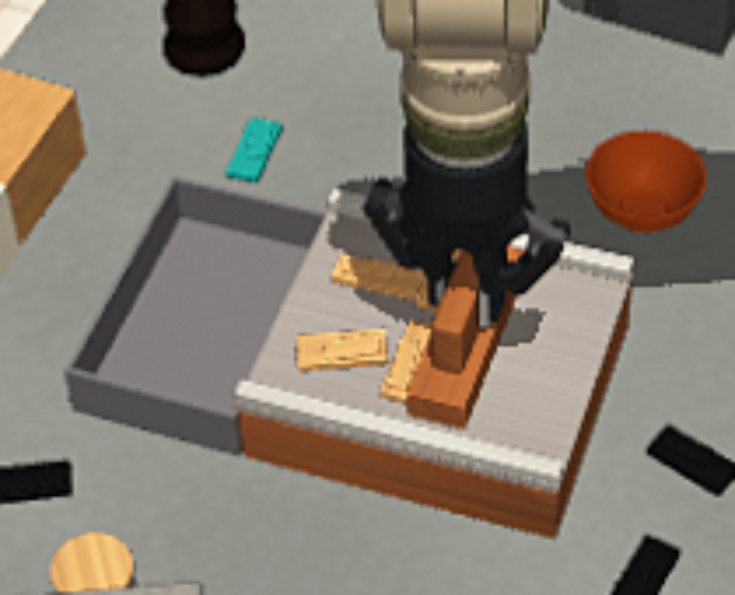

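>>> {"fn": "jog_arm", "kwargs": {
  "plan": [
    [0.008,0.0006,0,0,0,0],
    [0.008,0.0006,0,0,0,0],
    [0.008,0.0006,0,0,0,0],
    [0.008,0.0005,0,0,0,0],
    [0.008,0.0006,0,0,0,0],
    [0.008,0.0006,0,0,0,0],
    [0.008,0.0005,0,0,0,0],
    [0.008,0.0006,0,0,0,0],
    [0.008,0.0006,0,0,0,0],
    [0.008,0.0006,0,0,0,0]
  ]
}}

```text
clock: 16.45
tcp_pos: [0.5515, 0.245, 0.0947]
orientation: [0.0, 0.681, 0.732, 0.0]
wrist_force: [-0.8, -0.1, -1.7]
finger_gap: 0.0212
```

>>> {"fn": "jog_arm", "kwargs": {
  "plan": [
    [0.008,0.0006,0,0,0,0],
    [0.008,0.0006,0,0,0,0],
    [0.008,0.0006,0,0,0,0],
    [0.008,0.0005,0,0,0,0],
    [0.008,0.0006,0,0,0,0],
    [0.008,0.0006,0,0,0,0],
    [0.008,0.0006,0,0,0,0],
    [0,0,0,0,0,0],
    [0,0,0,0,0,0],
    [0,0,0,0,0,0]
  ]
}}

```text
clock: 17.45
tcp_pos: [0.6063, 0.2491, 0.0946]
orientation: [-0.0, 0.681, 0.732, -0.0]
wrist_force: [0.2, 0.1, -1.4]
finger_gap: 0.0213
```

```bash
python3 - <<'E'
from h import *
im,c=snap('side','side5')
cv2.imwrite('pics/side5c.png',cv2.resize(cv2.cvtColor(im,4)[230:400,190:400],None,fx=3.5,fy=3.5))
im,c=snap('scene','scene5')
cv2.imwrite('pics/scene5c.png',cv2.resize(cv2.cvtColor(im,4)[150:290,310:460],None,fx=4,fy=4))
E
```

```text
(no output)
```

View pics/side5c.png

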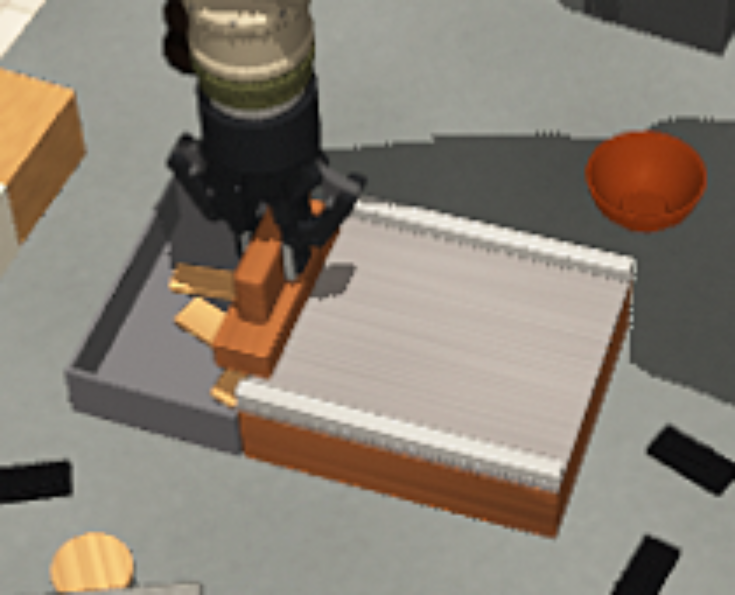

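View pics/scene5c.png

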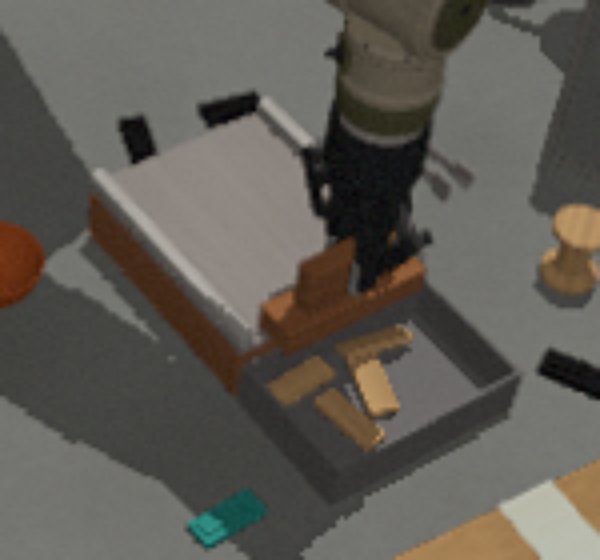

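All four chips are off the board and in the bin. Moving to the box now.

>>> {"fn": "jog_arm", "kwargs": {
  "plan": [
    [0,0,0.012,0,0,0],
    [0,0,0.02,0,0,0],
    [0,0,0.02,0,0,0],
    [-0.006,-0.014,0.02,0,0,0],
    [-0.012,-0.028,0.018,0,0,-0.8],
    [-0.016,-0.034,0,0,0,-1],
    [-0.016,-0.034,0,0,0,-1],
    [-0.016,-0.034,0,0,0,-1],
    [-0.016,-0.034,0,0,0,-1],
    [-0.016,-0.034,0,0,0,-1]
  ]
}}

```text
clock: 18.55
tcp_pos: [0.5081, 0.0359, 0.186]
orientation: [0.001, 0.718, 0.696, 0.001]
wrist_force: [0.6, -0.4, -2.5]
finger_gap: 0.0211
```

>>> {"fn": "jog_arm", "kwargs": {
  "plan": [
    [-0.016,-0.034,0,0,0,-1],
    [-0.014,-0.034,0,0,0,0],
    [-0.012,-0.034,0,0,0,0],
    [-0.008,-0.034,0,0,0,0],
    [-0.001,-0.034,0,0,0,0],
    [0,-0.034,0,0,0,0],
    [0,-0.03,0,0,0,0],
    [0,-0.026,0,0,0,0],
    [0,-0.016,0,0,0,0],
    [0,0,0,0,0,0]
  ]
}}

```text
clock: 19.55
tcp_pos: [0.458, -0.2408, 0.1854]
orientation: [0.001, 0.724, 0.689, 0.0]
wrist_force: [0.4, 0.3, -2.4]
finger_gap: 0.0211
```

```bash
python3 - <<'E'
from h import *
import pickle
print(get_state()['tcp_pos'])
im,c=snap('wrist','wrist6'); pickle.dump(c,open('calw6.pkl','wb'))
im,c=snap('side','side6')
cv2.imwrite('pics/side6c.png',cv2.resize(cv2.cvtColor(im,4)[100:390,200:460],None,fx=2.05,fy=2.05))
E
```

```text
[ 0.4579754  -0.2407825   0.18543062]
```

View pics/wrist6.png

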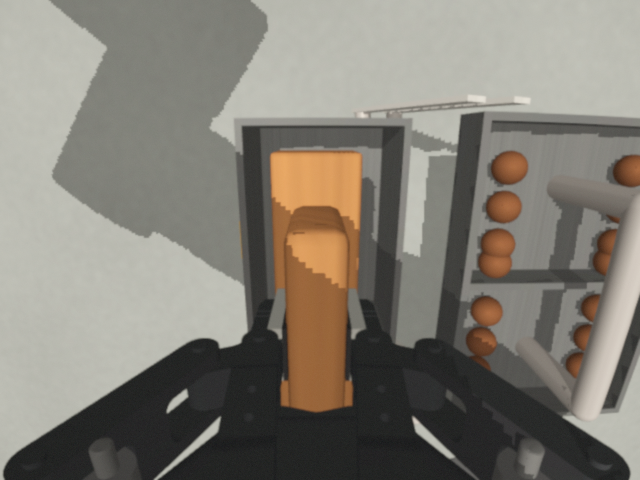

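View pics/side6c.png

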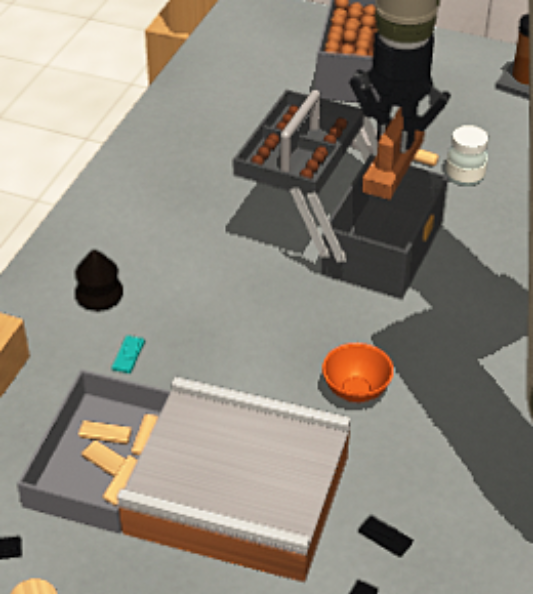

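```bash
python3 - <<'E'
from fit import *
c={'wrist':pickle.load(open('calw6.pkl','rb'))}
fit('box',[('wrist',(1,0,0),[((236,121),(-60,90,86)),((411,120),(60,90,86))])],[.46,-.24,-.05],c)
E
```

```text
box [ 0.463  -0.2443] yaw -2.47
[[-1.8, 0.1], [1.8, 0.1]]
```

>>> {"fn": "jog_arm", "kwargs": {
  "plan": [
    [0.001,-0.002,-0.01,0,0,0],
    [0,-0.001,-0.018,0,0,0],
    [0,0,-0.018,0,0,0],
    [0,0,-0.018,0,0,0],
    [0,0,-0.018,0,0,0],
    [0,0,-0.018,0,0,0],
    [0,0,-0.018,0,0,0],
    [0,0,-0.014,0,0,0],
    [0,0,-0.006,0,0,0],
    [0,0,0,0,0,0]
  ]
}}

```text
clock: 20.65
tcp_pos: [0.458, -0.2405, 0.0457]
orientation: [-0.001, 0.723, 0.691, -0.0]
wrist_force: [-0.8, -0.5, -1.8]
finger_gap: 0.0212
```

>>> {"fn": "jog_arm", "kwargs": {
  "plan": [
    [0,0,-0.002,0,0,0],
    [0,0,-0.002,0,0,0],
    [0,0,-0.002,0,0,0],
    [0,0,-0.001,0,0,0],
    [0,0,0,0,0,0],
    [0,0,0,0,0,0],
    [0,0,0,0,0,0],
    [0,0,0,0,0,0],
    [0,0,0,0,0,0],
    [0,0,0,0,0,0]
  ]
}}

```text
clock: 21.65
tcp_pos: [0.4588, -0.242, 0.0398]
orientation: [0.0, 0.724, 0.69, 0.0]
wrist_force: [-0.4, 0.6, -1.7]
finger_gap: 0.0215
```

>>> {"fn": "jog_arm", "kwargs": {
  "plan": [
    [0,0,-0.001,0,0,0],
    [0,0,-0.0005,0,0,0],
    [0,0,0,0,0,0],
    [0,0,0,0,0,0],
    [0,0,0,0,0,0],
    [0,0,0,0,0,0],
    [0,0,0,0,0,0],
    [0,0,0,0,0,0],
    [0,0,0,0,0,0],
    [0,0,0,0,0,0]
  ]
}}

```text
clock: 22.65
tcp_pos: [0.4588, -0.242, 0.0388]
orientation: [0.0, 0.724, 0.69, 0.0]
wrist_force: [-2.6, 2.3, 5.1]
finger_gap: 0.0211
```

Contact with the floor (force Fz up by ~7 N). I'll release with a small opening and rise.

>>> {"fn": "jog_arm", "kwargs": {
  "plan": [
    [0,0,0,0,0,0],
    [0,0,0,0,0,0],
    [0,0,0,0,0,0],
    [0,0,0,0,0,0],
    [0,0,0,0,0,0],
    [0,0,0,0,0,0],
    [0,0,0,0,0,0],
    [0,0,0.005,0,0,0],
    [0,0,0.01,0,0,0],
    [0,0,0.01,0,0,0]
  ],
  "hand": 0.45
}}

```text
clock: 23.65
tcp_pos: [0.4588, -0.242, 0.0642]
orientation: [0.0, 0.724, 0.69, 0.0]
wrist_force: [-1.1, -0.8, 0.6]
finger_gap: 0.0386
```

>>> {"fn": "jog_arm", "kwargs": {
  "plan": [
    [0,0,0.015,0,0,0],
    [0,0,0.02,0,0,0],
    [0,0,0.025,0,0,0],
    [0,0,0.025,0,0,0],
    [0,0,0.03,0,0,0],
    [0,0,0.03,0,0,0],
    [0,0,0.03,0,0,0],
    [0,0,0.03,0,0,0],
    [0,0,0.015,0,0,0],
    [0,0,0,0,0,0]
  ]
}}

```text
clock: 24.65
tcp_pos: [0.4598, -0.2427, 0.2869]
orientation: [0.003, 0.724, 0.69, 0.001]
wrist_force: [0.6, 0.1, -0.8]
finger_gap: 0.0383
```

```bash
python3 - <<'E'
from h import *
print(get_state()['tcp_pos'])
im,c=snap('wrist','wrist7')
E
```

```text
[ 0.45980107 -0.24268875  0.28689437]
```

View pics/wrist7.png

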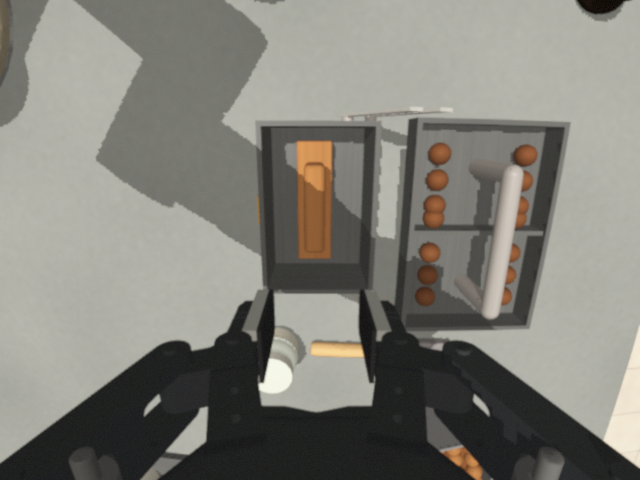

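The block stands on its foot centred in the compartment (px ~(314,200)). Now closing the tray.

>>> {"fn": "jog_arm", "kwargs": {
  "plan": [
    [0.008,0,0,0,0,0],
    [0.017,-0.001,0,0,0,0],
    [0.02,-0.001,0,0,0,0],
    [0.02,-0.001,0,0,0,0],
    [0.02,-0.001,0,0,0,0],
    [0.02,-0.001,0,0,0,0],
    [0.018,-0.001,0,0,0,0],
    [0.01,0,0,0,0,0],
    [0.004,0,0,0,0,0],
    [0,0,0,0,0,0]
  ],
  "hand": 0.5
}}

```text
clock: 25.7
tcp_pos: [0.5959, -0.2475, 0.2815]
orientation: [-0.001, 0.723, 0.69, -0.0]
wrist_force: [-0.6, -0.4, 0.6]
finger_gap: 0.0428
```

>>> {"fn": "jog_arm", "kwargs": {
  "plan": [
    [0,0,-0.01,0,0,0],
    [0,0,-0.015,0,0,0],
    [0,0,-0.015,0,0,0],
    [0,0,-0.015,0,0,0],
    [0,0,-0.015,0,0,0],
    [0,0,-0.015,0,0,0],
    [0,0,-0.015,0,0,0],
    [0,0,-0.01,0,0,0],
    [0,0,0,0,0,0],
    [0,0,0,0,0,0]
  ]
}}

```text
clock: 26.7
tcp_pos: [0.5954, -0.2479, 0.1734]
orientation: [-0.0, 0.724, 0.69, 0.0]
wrist_force: [0.7, 0.8, 0.3]
finger_gap: 0.0425
```

>>> {"fn": "jog_arm", "kwargs": {
  "plan": [
    [0,0,0.002,0,0,0],
    [0,0,0,0,0,0],
    [0,0,0,0,0,0],
    [0,0,0,0,0,0],
    [0,0,0,0,0,0],
    [0,0,0,0,0,0],
    [0,0,0,0,0,0],
    [0,0,0,0,0,0],
    [0,0,0,0,0,0],
    [0,0,0,0,0,0]
  ],
  "hand": 0,
  "force": 50
}}

```text
clock: 27.7
tcp_pos: [0.5953, -0.2482, 0.1766]
orientation: [0.0, 0.724, 0.69, -0.0]
wrist_force: [-4.4, -0.2, 5.8]
finger_gap: 0.0124
```

>>> {"fn": "jog_arm", "kwargs": {
  "plan": [
    [-0.0048,0.0003,0.0021,0,0,0],
    [-0.0048,0.0002,0.0018,0,0,0],
    [-0.005,0.0002,0.0016,0,0,0],
    [-0.0051,0.0003,0.0013,0,0,0],
    [-0.0051,0.0002,0.001,0,0,0],
    [-0.0052,0.0003,0.0008,0,0,0],
    [-0.0052,0.0002,0.0005,0,0,0],
    [-0.0052,0.0002,0.0002,0,0,0],
    [-0.0053,0.0003,0,0,0,0],
    [-0.0052,0.0002,-0.0003,0,0,0]
  ]
}}

```text
clock: 28.7
tcp_pos: [0.5443, -0.2457, 0.1856]
orientation: [0.001, 0.724, 0.69, 0.0]
wrist_force: [-0.6, 0.3, 7.9]
finger_gap: 0.0122
```

>>> {"fn": "jog_arm", "kwargs": {
  "plan": [
    [-0.0052,0.0003,-0.0006,0,0,0],
    [-0.0051,0.0002,-0.0009,0,0,0],
    [-0.0051,0.0003,-0.0011,0,0,0],
    [-0.0051,0.0002,-0.0014,0,0,0],
    [-0.0049,0.0002,-0.0017,0,0,0],
    [-0.0049,0.0003,-0.0019,0,0,0],
    [-0.0048,0.0002,-0.0022,0,0,0],
    [-0.0046,0.0002,-0.0024,0,0,0],
    [-0.0045,0.0002,-0.0027,0,0,0],
    [-0.0044,0.0002,-0.0028,0,0,0]
  ]
}}

```text
clock: 29.7
tcp_pos: [0.4932, -0.243, 0.1662]
orientation: [-0.002, 0.724, 0.69, -0.002]
wrist_force: [-4.2, -2.1, 3.2]
finger_gap: 0.0116
```

>>> {"fn": "jog_arm", "kwargs": {
  "plan": [
    [-0.0042,0.0002,-0.0032,0,0,0],
    [-0.004,0.0002,-0.0033,0,0,0],
    [-0.0039,0.0002,-0.0035,0,0,0],
    [-0.0036,0.0002,-0.0038,0,0,0],
    [-0.0035,0.0001,-0.0039,0,0,0],
    [-0.0032,0.0002,-0.0041,0,0,0],
    [-0.0031,0.0001,-0.0042,0,0,0],
    [-0.0028,0.0002,-0.0045,0,0,0],
    [-0.0026,0.0001,-0.0045,0,0,0],
    [-0.0023,0.0001,-0.0047,0,0,0]
  ]
}}

```text
clock: 30.7
tcp_pos: [0.4626, -0.2417, 0.1275]
orientation: [0.0, 0.724, 0.69, -0.0]
wrist_force: [-8.7, 4.2, 34.7]
finger_gap: 0.0126
```

>>> {"fn": "jog_arm", "kwargs": {
  "plan": [
    [0,0,0,0,0,0],
    [0,0,0,0,0,0],
    [0,0,0,0,0,0],
    [0,0,0,0,0,0],
    [0,0,0.01,0,0,0],
    [0,0,0.015,0,0,0],
    [0,0,0.02,0,0,0],
    [0,0,0.02,0,0,0],
    [0,0,0.02,0,0,0],
    [0,0,0.02,0,0,0]
  ],
  "hand": 0.5
}}

```text
clock: 31.7
tcp_pos: [0.4631, -0.2416, 0.2334]
orientation: [0.0, 0.724, 0.69, 0.0]
wrist_force: [-0.4, 0.3, -1.2]
finger_gap: 0.043
```

>>> {"fn": "jog_arm", "kwargs": {
  "plan": [
    [0.005,0.012,0.01,0,0,0],
    [0.01,0.025,0.01,0,0,0],
    [0.01,0.025,0,0,0,0],
    [0.01,0.025,0,0,0,0],
    [0.01,0.025,0,0,0,0],
    [0.01,0.025,0,0,0,0],
    [0.01,0.025,0,0,0,0],
    [0.005,0.012,0,0,0,0],
    [0,0,0,0,0,0],
    [0,0,0,0,0,0]
  ]
}}

```text
clock: 32.7
tcp_pos: [0.5329, -0.0676, 0.2517]
orientation: [-0.0, 0.723, 0.69, -0.0]
wrist_force: [-0.2, -0.3, 0.2]
finger_gap: 0.0426
```

```bash
python3 - <<'E'
from h import *
import pickle
im,c=snap('wrist','wrist8'); pickle.dump(c,open('calw8.pkl','wb'))
snap('side','side8'); im,c=snap('scene','scene8')
cv2.imwrite('pics/scene8c.png',cv2.resize(cv2.cvtColor(im,4)[150:340,150:470],None,fx=2.5,fy=2.5))
E
```

```text
(no output)
```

View pics/side8.png

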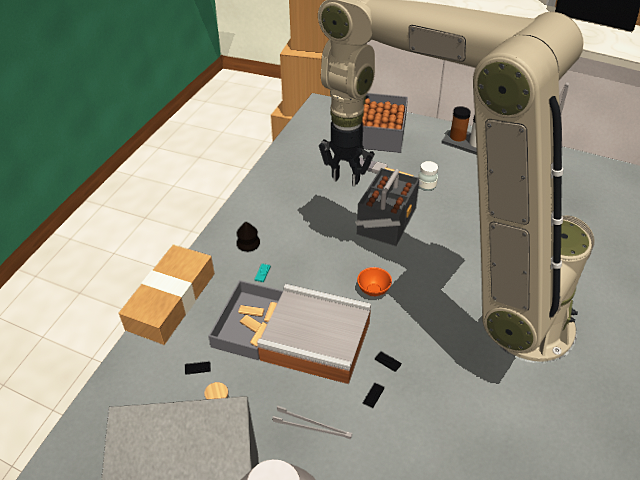

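View pics/scene8c.png

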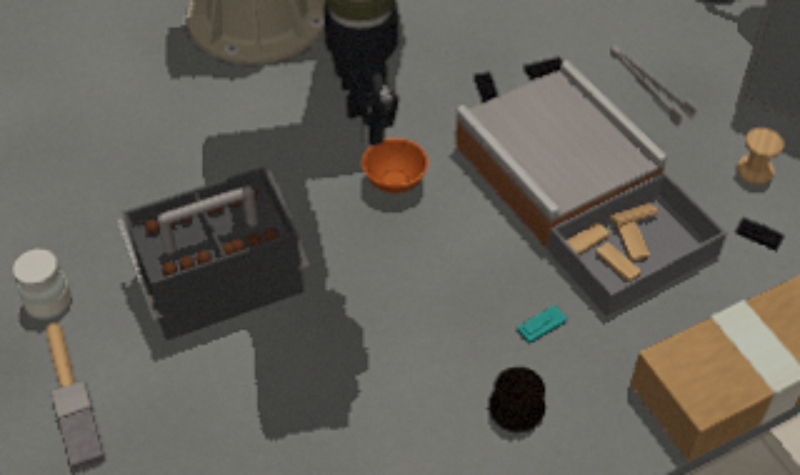

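View pics/wrist8.png

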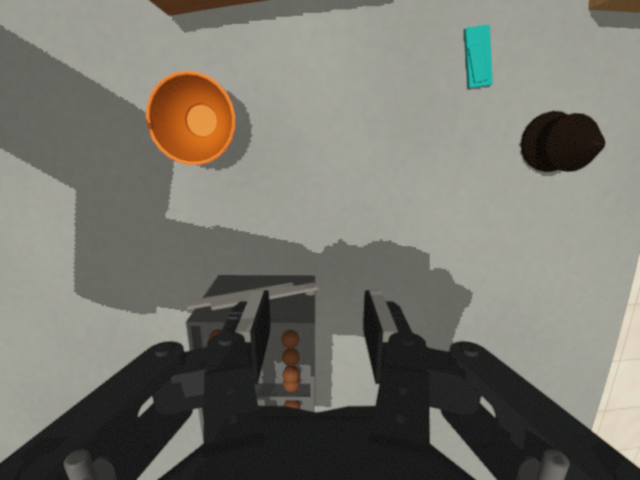

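The tray looks fully down, the four chips lie in the bin and the bystanders are unmoved. One last check compares the tray region with the first picture.

```bash
python3 - <<'E'
import cv2,numpy as np
for n,(y0,y1,x0,x1) in {'side':(165,250,352,425),'scene':(205,285,190,275)}.items():
    a=cv2.imread(f'pics/{n}0.png',0)[y0:y1,x0:x1]; b=cv2.imread(f'pics/{n}8.png',0)
    r=cv2.matchTemplate(b[y0-6:y1+6,x0-6:x1+6],a,cv2.TM_CCOEFF_NORMED); _,m,_,l=cv2.minMaxLoc(r); print(n,m,l[0]-6,l[1]-6)
    d=cv2.absdiff(a,b[y0:y1,x0:x1]); print((d>30).sum(), d.size)
E
```

```text
side 0.8434841632843018 0 0
719 6205
scene 0.9247509837150574 0 0
450 6800
```

```bash
python3 -c "
from workcell import *
print(hand_in())"
```

```text
the job is handed in; nothing more can be done
None
```

The job is done and handed in at about 33 s of the 72 s allowed. I swung the tray up, wiped all four chips into the bin with the scraper block in one pass, and stood the block in the compartment. I then swung the tray back down and moved the arm clear.

- **Chips:** the last side and scene pictures show four pale chips in the bin and a bare board. Only the block touched them, as far as the pictures show.
- **Block:** it stands upright on its foot, centred in the compartment, in the wrist picture taken before I closed the tray.
- **Tray:** on closing, the gripper came back to within 1 mm of where it first gripped the handle. The tray area shows no offset against the first pictures, but the match was only 0.84 (side) and 0.92 (scene). I put that down to changed shadows and the gripper in view, and did not check it further.
- **Other things:** the bowl, finial, tweezers, jar, spool, brush and look-alike chips look unmoved by eye.
- **Forces:** the highest wrist force reading was about 36 N, while pressing the tray shut. Readings come only at the end of each move, so a brief higher peak would not show.

No check failed.

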